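# Unlock the polariser head and hold it three clicks on

### The job

The small round polariser head is still locked for transport: slide the flat metal lock plate straight up out of its slot by its thick top edge and set it down, without dropping it, in the open grey tray. Then take the lever by its upright post and swing it past where the plate stood by exactly three ratchet clicks, the third fully home and no fourth, and finish still holding the post there while the reading is taken; leave the beaker and the wide vial where they stand.

Things in the scene. Friction and masses are not known exactly. Their poses are not given: they have to be found in the camera images.
- head: Fixed polariser head: grey round housing, 98 mm across, 44 mm high. Origin: axis of housing and lever, desk height. Bracket on its +y side (60 mm along x, y 43 to 83 mm, 44 mm high) has the slot: centre x 0, y 66 mm, floor 22 mm above the desk, 7 mm wide (y), 43.4 mm long (x). Plunger at -y side, 60 mm high. On top a dark toothed wheel, z 46 to 57 mm, glass in the middle, carries the lever.
- lever_post (a point): Centre of the upright black post at the lever's end, the part to grip: round, 16 mm in diameter, from 55 to 99 mm above the desk, this point at 77 mm. It runs on a circle of radius 95 mm about the head's axis. Below it the flat lever bar (14 mm wide, z 47 to 55 mm) with a 24 mm round end.
- lever (a joint): Lever angle, rad, counter-clockwise from above. The post lies at direction 0.873 + value in the head's frame, 0 at the back stop. Starts in free play (0 to 0.15); the lock plate blocks it at about 0.3. A sprung plunger climbs saw teeth (3 to 7 N at the post), tops them at 0.42, 0.68, 0.94, 1.20, snaps over (force drops) and is home from 0.47, 0.73, 0.99, 1.25 on. No way back over a click.
- plate_centre (a point): Centre of the loose lock plate: upright, plain metal, 40 mm wide (its x), 5 mm thick (its y), 70 mm tall (its z), 50 to 100 g. Its top 14 mm is an edge 10 mm thick along y, to pinch. It stands on the slot floor, 1 mm play on each flat side, its x along the head's x; its top is 92 mm above the desk, 48 mm out of the housing. Lifting 22 mm clears the slot.
- plate_grip (a point): Point in the middle of the thick top edge of the lock plate, 28 mm above the plate's centre and 7 mm below its top, 85 mm above the desk at the start.
- tray: Fixed open grey plastic tray, 130 mm (its x) by 180 mm (its y) and 30 mm high, walls and floor 4 mm. Origin: centre of its underside.
- lock_plate: The lock plate again; origin at the centre of its lower edge.
- wide_vial: Bystander: loose short white vial with a cap, 34 mm in diameter, 56 mm high, between the head and the tray. Origin at the centre of its underside.
- beaker_1: Bystander: loose clear beaker, 57 mm in diameter, 66 mm high, in front and to the left of the head. Origin at the centre of its underside.
Things that resemble listed ones, but are neither listed nor needed, are in the scene too. What is shaped like the lock_plate but green or turquoise is not meant.

How it is judged:
By the outcome, as a careful person would: the job done as asked, in the order asked, and still so for the second after the job is handed in, while the arm keeps its last pose, push and grip.
It also fails if it takes over 72 s, if anything falls off the work surface, if the arm or the gripper's body presses on something with over 40 N, if the wrist force passes 120 N, or if a joint passes its speed limit or range.

### The arm

A 6-joint arm with a two-finger parallel gripper is mounted at the origin on a cart in front of the work surface, level with it; the furniture and walls round the work are solid. World frame = base frame: x ahead of the robot, y to its left, z up, the work surface at z = 0. Lengths are in m, angles in rad, forces in N, time in s.
With the tool pointing down it reaches from about 0.325 to 1 m from the base axis. Payload 5.1 kg.
Tool frame: the origin (TCP) lies at the centre of the arm's flange, where the gripper is bolted on; the fingertips stand 173 mm ahead of it and the grasp point (between the pads) lies 155 mm ahead of it; x points along the fingers, y is the direction in which the jaws open and shut, and the axes are right-handed (so a half turn about x gives the same grasp; the last joint's range is limited). The gripper opens to 85 mm and grips with 20 to 120 N. Pads are 22 mm wide; open, the fingers measure 114 mm over their backs; the gripper's body (76 mm by 85 mm) begins 54 mm behind the grasp point. The pads swing forward as they close: fully open they stand 13 mm farther back than shut.
Start: joints at [1.151, 0.124, 1.65, -0, 1.367, -0.083], TCP at [0.215, 0.613, 0.405] pointing down, gripper open.
Joint ranges: [-2.61, 2.61], [-1.02, 2.33], [0.03, 2.71], [-1.35, 4.49], [0.32, 2.68], [-2.91, 2.91]. Speed limits (rad/s): [2.57, 2.57, 3.14, 3.14, 3.14, 3.14].

### API

Orientations are given as a rotation vector (axis times angle).
In Python, from station import sense, capture, job_done gives the robot as it stands. The module is installed in compiled form; this text tells all that it offers.
- The arm moves only by the shell command python3 -m handwheel 'ROWS' [FORCE]. ROWS is a JSON object of lists of equal length, an entry for each row: "dp": the shift along the tool's x, y, z in mm, a list of three; "spin": the turn about the tool's x in rad; "claw": the opening, from 0 (shut) to 1 (fully open). A call has 1 to 12 rows; each row shifts and turns the commanded pose from where the row before left it, along the tool's axes as they then stand; what a row does not reach is not made up. A row lasts 1/12 s, in which the tool goes at most 41.7 mm and 7.16 degrees, less where a joint would pass 70% of its speed; a pose out of reach is approached as far as the arm can. A call is refused whole if a number of a shift passes 41.7 or a number of a turn 0.125, either way. A call with a gripper value outside its range is refused whole. The fingers move at their own pace and stop on an object; FORCE is the grip in N (left out, the last holds). Time passes only in rows, so rows that do not move let the fingers close. It gives the time, the measured TCP pose, the force and the opening at its end, in the units of the state.
- sense(): the state, without advancing time (a new reading comes with each control period).
- capture(name): name is "scene" or "top" or "wrist"; returns a dict with "color" (420x560x3 uint8, blue, green, red), "camera_matrix" (3x3 intrinsics, pixels), "k1" (the pictures are not rectified: a ray, as slopes to the right and down, at radius r is drawn at 1 + k1 r^2 times it, then the intrinsics apply), "R" (3x3) and "t" (3): a world point X has camera coordinates R X + t. Camera axes: x right, y down, z forward; pixel columns grow to the right and rows downward; lengths in m; the calibration is good to about 2 mm. A picture is of the moment at which its call begins. There is no depth.
- job_done(): hands the job in, once; it reports no verdict.
The state is a dict: "clock": time; "qpos": joint angles; "qd": joint speeds; "effort": joint torques, N m; "tool_pos": TCP position; "tool_rot": TCP orientation; "contact_force": force on the tool from outside, world axes, zero at the start; "wrist_torque": the same for the moment, N m; "finger_gap": finger opening in m.
Only numpy, scipy, OpenCV 4.12 (cv2) and the standard library are available. Lean on these libraries where they do the work, as an engineer would, in place of code of your own. Each camera call takes 0.05 s, during which the arm holds its last target. There are 200 camera calls.

## Working session

There is one attempt and no reset: what is moved stays moved. The work goes in short steps, Python scripts to look and compute and a shell command to move; the robot and the scene stay as the last step left them, time stands still between calls to the robot, and variables do not carry over. Pictures are saved under pics/ and viewed, about 8 in all and at most 12, crops included, and the job is handed in when it is done.

```bash
mkdir -p pics
cat > h.py <<'E'
import numpy as np, cv2
from station import sense, capture
from scipy.spatial.transform import Rotation as Ro
def ray(c,u,v):
    K=c["camera_matrix"];K=np.array(K);k=c["k1"]
    d=np.array([(u-K[0,2])/K[0,0],(v-K[1,2])/K[1,1]]);p=d.copy()
    for _ in range(30): p=d/(1+k*(p@p))
    R=np.array(c["R"]);t=np.array(c["t"])
    return -R.T@t, R.T@np.array([p[0],p[1],1])
def atz(c,u,v,z):
    o,d=ray(c,u,v); return o+d*(z-o[2])/d[2]
def proj(c,X):
    K=np.array(c["camera_matrix"]);q=np.array(c["R"])@np.array(X)+np.array(c["t"])
    p=q[:2]/q[2];p=p*(1+c["k1"]*(p@p));return K[:2,:2]@p+K[:2,2]
E
python3 - <<'E'
from h import *
import pickle
s=sense();print({k:np.round(v,3) for k,v in s.items()}); print(Ro.from_rotvec(s["tool_rot"]).as_matrix().round(3))
D={}
for n in("scene","top","wrist"):
    c=capture(n);D[n]=c;cv2.imwrite(f"pics/{n}0.png",c["color"]);print(n,np.round(-np.array(c["R"]).T@c["t"],3),np.round(c["R"],2).tolist(),c["k1"],c["camera_matrix"])
pickle.dump(D,open("c0.pkl","wb"))
E
```

```text
{'clock': np.float64(0.0), 'qpos': array([ 1.151,  0.125,  1.652,  0.   ,  1.367, -0.083]), 'qd': array([-0.001,  0.001,  0.001, -0.   , -0.002,  0.002]), 'effort': array([ 1.0000e-03, -4.2364e+01, -3.6544e+01,  0.0000e+00,  7.0000e-03,
       -0.0000e+00]), 'tool_pos': array([0.215, 0.613, 0.403]), 'tool_rot': array([ 0.263,  1.555, -0.266]), 'contact_force': array([ 0.129, -0.046, -0.117]), 'wrist_torque': array([-0.026,  0.003,  0.006]), 'finger_gap': np.float64(0.086)}
[[-0.001  0.33   0.944]
 [-0.002  0.944 -0.33 ]
 [-1.    -0.002 -0.   ]]
scene [-0.027  0.477  0.499] [[-0.63, -0.77, 0.01], [-0.38, 0.3, -0.88], [0.68, -0.56, -0.48]] -0.03935174481685242 [[417.23597379   0.         282.55416032]
 [  0.         417.23597379 210.79540069]
 [  0.           0.           1.        ]]
top [0.406 0.005 0.917] [[0.01, -1.0, 0.03], [-0.99, -0.02, -0.17], [0.17, -0.02, -0.98]] 0.008151775246453132 [[393.94123164   0.         282.46891188]
 [  0.         393.94123164 206.84841212]
 [  0.           0.           1.        ]]
wrist [0.145 0.638 0.372] [[0.33, 0.94, -0.0], [0.9, -0.32, 0.29], [0.27, -0.1, -0.96]] -0.04548988698818241 [[300.14987993   0.         280.25002436]
 [  0.         300.14987993 212.4544128 ]
 [  0.           0.           1.        ]]
```

View pics/top0.png

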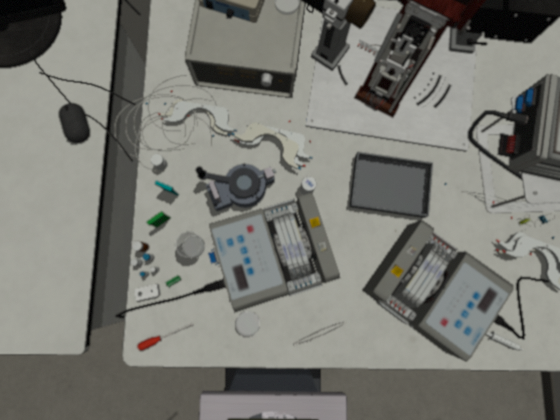

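View pics/scene0.png

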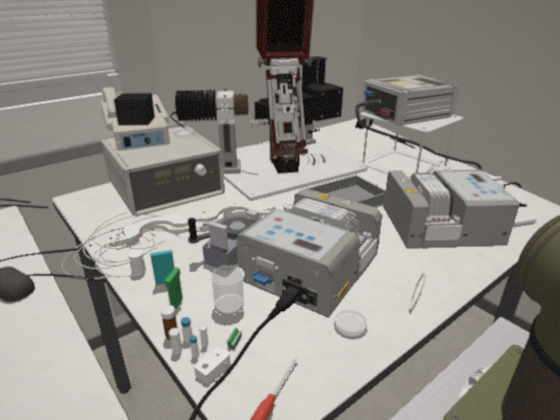

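Top view: head at about (243,184), post (202,173), bracket/plate near (217,195), tray (390,184), wide vial (308,186) and beaker (190,247). Lookalikes for the plate are the turquoise plate at (165,187) top / (162,266) scene and the green one at (159,219) / (174,286). The metal plate in the bracket, scene (219,235), is the one I want. I'll check it in a close crop.

Run:
```python
from h import *
import pickle
D=pickle.load(open("c0.pkl","rb"))
a=cv2.resize(D["top"]["color"][150:225,180:280],(800,600),interpolation=cv2.INTER_CUBIC)[:, :]
b=cv2.resize(D["scene"]["color"][200:280,170:270],(750,600),interpolation=cv2.INTER_CUBIC)
a=cv2.resize(a,(400,300));b=cv2.resize(D["scene"]["color"][205:280,170:270],(400,300),interpolation=cv2.INTER_CUBIC)
a=cv2.resize(D["top"]["color"][150:225,180:280],None,fx=8,fy=8,interpolation=cv2.INTER_CUBIC)[:, :]
cv2.imwrite("pics/a.png",a)
cv2.imwrite("pics/b.png",cv2.resize(D["scene"]["color"][205:280,170:270],None,fx=8,fy=8,interpolation=cv2.INTER_CUBIC))
c=D["top"]
print("head",atz(c,245,183,.057),"post",atz(c,201,171,.099),"tray",[atz(c,u,v,.03).round(3) for u,v in((355,153),(433,160),(428,216),(349,208))])
```

```text
head [0.60814623 0.06965891 0.057     ] post [0.62257698 0.1606885  0.099     ] tray [array([ 0.692, -0.184,  0.03 ]), array([ 0.679, -0.368,  0.03 ]), array([ 0.545, -0.35 ,  0.03 ]), array([ 0.56 , -0.168,  0.03 ])]
```

View pics/a.png

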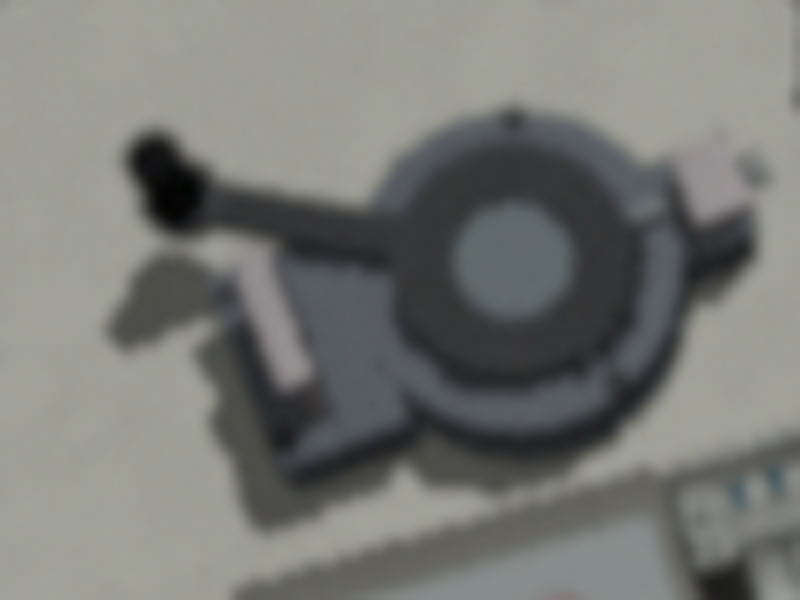

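View pics/b.png

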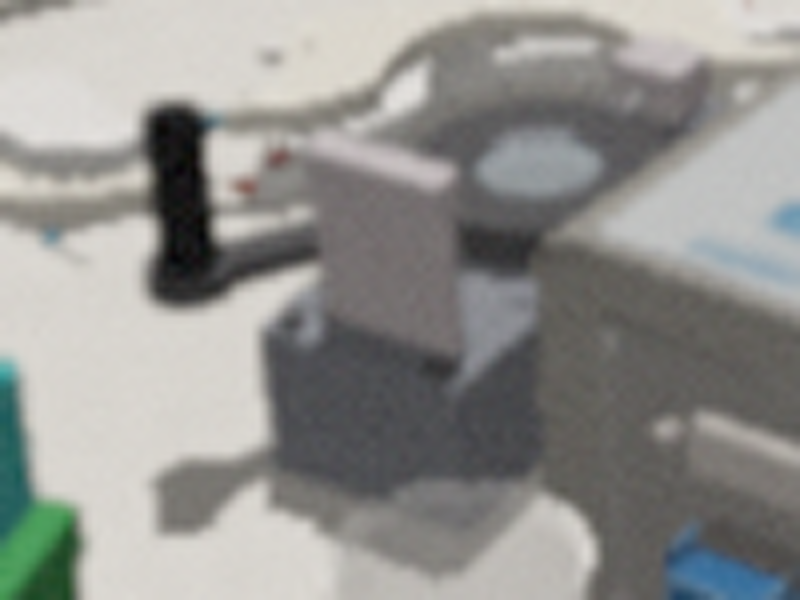

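Crop a shows the wheel glass centre at (514,260), the post top at (152,155) and the plate top edge ends at (252,262) and (293,382). Crop b confirms that the plain metal plate stands in the bracket slot, with its top edge from (318,148) to (445,175). Next I'll solve the poses and cross-check them between the cameras.

```bash
cat > m.py <<'E'
from h import *
import pickle
from scipy.optimize import least_squares
D=pickle.load(open("c0.pkl","rb"));T,S=D["top"],D["scene"]
A=lambda x,y:(180+x/8-.44,150+y/8-.44); B=lambda x,y:(170+x/8-.44,205+y/8-.44)
def hp(q,x,y,z):
    c,s=np.cos(q[2]),np.sin(q[2]);return [q[0]+c*x-s*y,q[1]+s*x+c*y,z]
obs=[(T,A(514,260),lambda q:hp(q,0,0,.057)),(T,A(152,155),lambda q:hp(q,.095*np.cos(.873+q[3]),.095*np.sin(.873+q[3]),.098)),
(T,A(272,322),lambda q:hp(q,0,.066,.092)),(S,B(380,160),lambda q:hp(q,0,.066,.092)),(S,B(540,162),lambda q:hp(q,0,0,.057)),
(S,B(175,112),lambda q:hp(q,.095*np.cos(.873+q[3]),.095*np.sin(.873+q[3]),.099))]
def f(q): return np.concatenate([proj(c,g(q))-np.array(p) for c,p,g in obs])
best=min((least_squares(f,[.61,.07,y0,.1]) for y0 in np.arange(-3,3,.7)),key=lambda r:r.cost)
E
python3 - <<'E'
from m import *
q=best.x;print("head",q.round(4),"deg",np.degrees(q[2]),"res",best.fun.round(1))
for p,z in((A(272,322),.092),(A(252,262),.092),(A(293,382),.092),(A(152,155),.099)): print(atz(T,*p,z).round(4))
print("model plate",hp(q,0,.066,.085))
for p,z in(((190,245),.066),((308,184),.056)):print("bystander",atz(T,*p,z).round(3))
for v in(.47,.73,1.05):print(v,np.round(hp(q,.095*np.cos(.873+v),.095*np.sin(.873+v),.08),3))
# instrument top height: triangulate corner top(210,237)
for uv,name in(((210,236),'L'),((270,203),'?')):
  for z in(.06,.08,.1):print(name,z,atz(T,*uv,z).round(3))
E
```

```text
head [ 0.6101  0.0738 -5.8826  6.4066] deg -337.04912061878366 res [-0.6  0.1 -0.5  0.3 -0.5 -0.3  0.7 -0.5  0.4 -0.4  0.  -0.9]
[0.5837 0.1334 0.092 ]
[0.6    0.1394 0.092 ]
[0.5675 0.1271 0.092 ]
[0.627  0.1661 0.099 ]
model plate [np.float64(0.5843388835679603), np.float64(0.13455876571975062), 0.085]
bystander [0.467 0.182 0.066]
bystander [ 0.609 -0.071  0.056]
0.47 [0.594 0.167 0.08 ]
0.73 [0.57 0.16 0.08]
1.05 [0.545 0.143 0.08 ]
L 0.06 [0.488 0.142 0.06 ]
L 0.08 [0.486 0.138 0.08 ]
L 0.1 [0.484 0.135 0.1  ]
? 0.06 [0.563 0.013 0.06 ]
? 0.08 [0.56  0.013 0.08 ]
? 0.1 [0.556 0.013 0.1  ]
```

Run:
```python
from m import *
for a,b in(((211,237),(241,240)),((214,189.8),(217,224.6))):
    o1,d1=ray(T,*a);o2,d2=ray(S,*b)
    s=np.linalg.lstsq(np.c_[d1,-d2],o2-o1,rcond=None)[0];print((o1+d1*s[0]).round(3),(o2+d2*s[1]).round(3))
s=sense();R=Ro.from_rotvec(s["tool_rot"]).as_matrix()
print("tool y ang",np.degrees(np.arctan2(R[1,1],R[0,1])),"target",22.95+90)
tgt=np.array([.584,.134,.32]);print("shift tool",(R.T@(tgt-s["tool_pos"])*1000).round(1))
```

```text
[0.482 0.132 0.104] [0.491 0.144 0.106]
[0.584 0.133 0.089] [0.586 0.135 0.09 ]
tool y ang 70.70416539622026 target 112.95
shift tool [  84.2 -330.2  506.9]
```

Cross-checks: head at (0.610, 0.074), yaw 23.0°, lever at about 0.12. The plate top triangulates to z=0.090 (expected 0.092), with residuals under 1 px. Moving over the plate.

```bash
python3 -m handwheel '{"dp":[[0,-22,33.8],[0,-22,33.8],[0,-22,33.8],[0,-22,33.8],[0,-22,33.8],[0,-22,33.8],[0,-22,33.8],[0,-22,33.8],[0,-22,33.8],[0,-22,33.8],[0,-22,33.8],[0,-22,33.8]],"spin":[0,0,0,0,0,0,0,0,0,0,0,0],"claw":[1,1,1,1,1,1,1,1,1,1,1,1]}' 40
cat > st.py <<'E'
import sys
from h import *
def go(x,y,z,ang):
    s=sense();R=Ro.from_rotvec(s["tool_rot"]).as_matrix()
    a=np.degrees(np.arctan2(R[1,1],R[0,1]));d=(ang-a+180)%360-180
    print("t",round(float(s["clock"]),2),"pos",np.round(s["tool_pos"],4),"gap",round(float(s["finger_gap"]),4),"F",np.round(s["contact_force"],1),"ang",a.round(2),"tilt",np.round(R[:,0],4),"| dp mm",(R.T@(np.array([x,y,z])-s["tool_pos"])*1000).round(1),"spin",-np.radians(d).round(4))
if __name__=="__main__": go(*map(float,sys.argv[1:]))
E
python3 st.py .584 .134 .32 112.95
```

```text
clock: 1.15
tool_pos: [0.5111, 0.2284, 0.4046]
tool_rot: [0.264, 1.555, -0.264]
contact_force: [0.3, 0.7, 0.7]
finger_gap: 0.0848
t 1.15 pos [0.5111 0.2284 0.4046] gap 0.0848 F [0.3 0.7 0.7] ang 70.7 tilt [-1.e-04  0.e+00 -1.e+00] | dp mm [ 84.5 -65.  100. ] spin -0.7375
```

```bash
python3 -m handwheel '{"dp":[[0,-22,33.4],[0,-22,33.4],[20,-21,33],[25,0,0],[25,0,0],[14,0,0],[0,0,0],[0,0,0],[0,0,0],[0,0,0],[0,0,0]],"spin":[0,0,0,0,-0.123,-0.123,-0.123,-0.123,-0.123,-0.122,0],"claw":[1,1,1,1,1,1,1,1,1,1,1]}'; python3 st.py .584 .134 .24 112.95
python3 - <<'E'
from h import *
c=capture("wrist");cv2.imwrite("pics/w1.png",c["color"]);import pickle;pickle.dump(c,open("w1.pkl","wb"))
print([proj(c,p).round(0) for p in((.584,.134,.092),(.61,.0738,.057))])
E
```

```text
clock: 2.07
tool_pos: [0.5817, 0.1375, 0.3213]
tool_rot: [-0.315, 1.549, 0.315]
contact_force: [-0.9, 0.5, -0.8]
finger_gap: 0.0853
t 2.07 pos [0.5817 0.1375 0.3213] gap 0.0853 F [-0.9  0.5 -0.8] ang 113.04 tilt [-8.e-04 -2.e-04 -1.e+00] | dp mm [81.3 -4.1  0.8] spin 0.0015
[array([273., 232.]), array([194., 218.])]
```

View pics/w1.png

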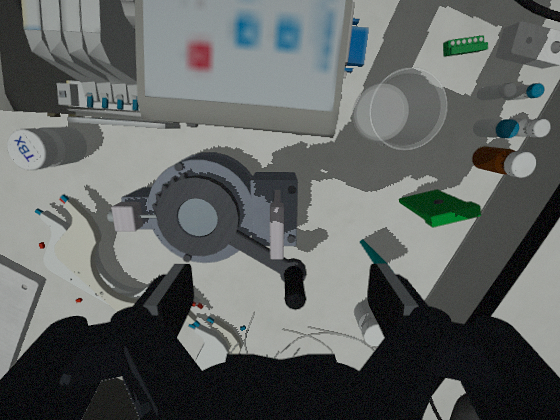

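Wrist view: plate top edge runs about (277,222)–(278,259), wheel glass at (197,216), post top (295,304). Nothing stands under the fingers. Refining the fit with this view.

Run:
```python
from m import *
c=pickle.load(open("w1.pkl","rb"))
g=c["color"]
cv2.imwrite("pics/w1c.png",cv2.resize(g[170:320,130:330],None,fx=4,fy=4,interpolation=cv2.INTER_CUBIC))
for p,z in(((277.5,240.5),.092),((277,222),.092),((278,259),.092),((197,216),.057),((295,304),.099),((292,270),.055)):print(p,atz(c,*p,z).round(4))
```

```text
(277.5, 240.5) [0.5885 0.1392 0.092 ]
(277, 222) [0.576  0.1335 0.092 ]
(278, 259) [0.6016 0.1451 0.092 ]
(197, 216) [0.6076 0.0758 0.057 ]
(295, 304) [0.6271 0.1694 0.099 ]
(292, 270) [0.6229 0.167  0.055 ]
```

View pics/w1c.png

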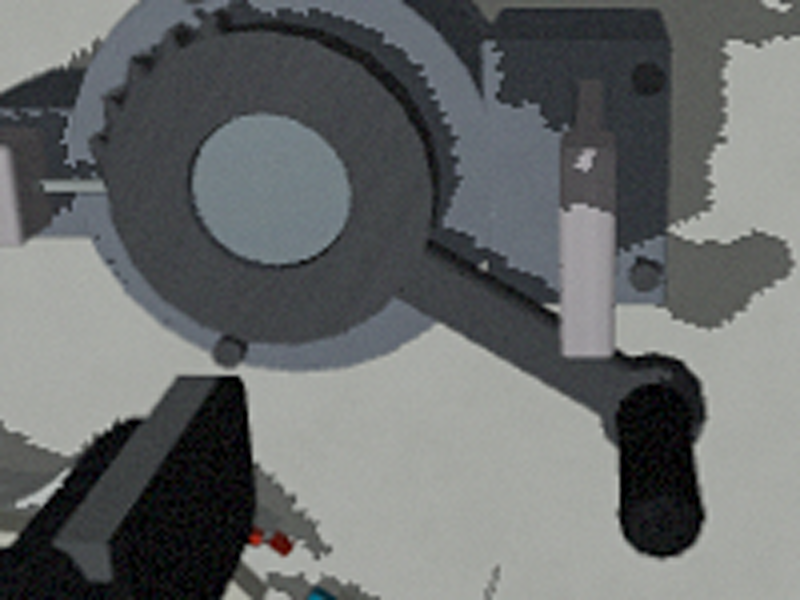

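```bash
cat >> m.py <<'E'
W=pickle.load(open("w1.pkl","rb"))
C=lambda x,y:(130+x/4-.4,170+y/4-.4)
ph=lambda z:(lambda q:hp(q,.095*np.cos(.873+q[3]),.095*np.sin(.873+q[3]),z))
obs+= [(W,C(271,188),lambda q:hp(q,0,0,.057)),(W,C(588,133),lambda q:hp(q,-.02,.066,.092)),(W,C(588,356),lambda q:hp(q,.02,.066,.092)),(W,C(661,517),ph(.099))]
best=least_squares(f,[.61,.074,.4,.12])
E
python3 - <<'E'
from m import *
q=best.x;print(q.round(4),np.degrees(q[2]),best.fun.round(1));print(hp(q,0,.066,.085))
for p,z in(((588,133),.092),((588,356),.092),((271,188),.057),((661,517),.099)):print(atz(W,*C(*p),z).round(4))
E
python3 st.py .5857 .1365 .24 113
```

```text
[0.608  0.0749 0.3954 0.1339] 22.65591964253788 [-1.2  0.9 -1.2  1.5 -1.2  0.5  0.6  0.   0.5  0.2  0.1 -0.2 -1.6 -0.5
 -0.3  1.1 -0.3 -1.   0.8  1.4]
[np.float64(0.5826254898692815), np.float64(0.13581045897292782), 0.085]
[0.5634 0.128  0.092 ]
[0.6017 0.144  0.092 ]
[0.6079 0.0762 0.057 ]
[0.6232 0.1675 0.099 ]
t 2.12 pos [0.5817 0.1375 0.3214] gap 0.0852 F [0.4 0.4 0.2] ang 112.79 tilt [-6.e-04 -1.e-04 -1.e+00] | dp mm [81.4 -2.5  3.3] spin -0.0037
```

```bash
python3 -m handwheel '{"dp":[[25,-2,1],[25,0,0],[20,0,0],[8,0,0],[3,0,0],[0,0,0],[0,0,0],[0,0,0]],"spin":[0,0,0,0,0,0,0,0],"claw":[1,1,1,0.6,0.5,0.4,0.35,0.3]}' 40; python3 st.py .583 .1358 .24 112.7
```

```text
clock: 2.78
tool_pos: [0.5843, 0.1362, 0.2426]
tool_rot: [-0.314, 1.545, 0.313]
contact_force: [-0.1, 0.6, 1.1]
finger_gap: 0.0263
t 2.78 pos [0.5843 0.1362 0.2426] gap 0.0263 F [-0.1  0.6  1.1] ang 112.9 tilt [ 3.e-03  4.e-04 -1.e+00] | dp mm [ 2.6  0.1 -1.4] spin 0.0035
```

```bash
python3 -m handwheel '{"dp":[[1,0,-1],[0,0,0],[0,0,0],[0,0,0],[0,0,0],[0,0,0]],"spin":[0,0,0,0,0,0],"claw":[0.2,0.1,0,0,0,0]}' 40; python3 st.py .583 .1358 .24 112.7
```

```text
clock: 3.28
tool_pos: [0.5831, 0.1357, 0.241]
tool_rot: [-0.314, 1.546, 0.314]
contact_force: [-0.8, -0.3, 5.6]
finger_gap: 0.0092
t 3.28 pos [0.5831 0.1357 0.241 ] gap 0.0092 F [-0.8 -0.3  5.6] ang 112.93 tilt [ 1.8e-03  1.0e-04 -1.0e+00] | dp mm [ 1.   0.1 -0.1] spin 0.004
```

```bash
python3 -m handwheel '{"dp":[[-4,0,0],[-6,0,0],[-8,0,0],[-8,0,0],[-8,0,0],[-10,0,0],[-15,0,0],[-20,0,0],[-20,0,0],[0,0,0]],"spin":[0,0,0,0,0,0,0,0,0,0],"claw":[0,0,0,0,0,0,0,0,0,0]}'; python3 st.py .583 .1358 .34 112.7
python3 - <<'E'
from h import *
c=capture("scene");cv2.imwrite("pics/s2.png",cv2.resize(c["color"][60:300,130:430],None,fx=2.5,fy=2.5))
E
```

```text
clock: 4.12
tool_pos: [0.584, 0.1359, 0.3448]
tool_rot: [-0.314, 1.539, 0.313]
contact_force: [0.6, -0.2, 0.8]
finger_gap: 0.0093
t 4.12 pos [0.584  0.1359 0.3448] gap 0.0093 F [ 0.6 -0.2  0.8] ang 112.93 tilt [ 0.0092  0.0013 -1.    ] | dp mm [ 4.8  0.3 -1. ] spin 0.0041
```

View pics/s2.png

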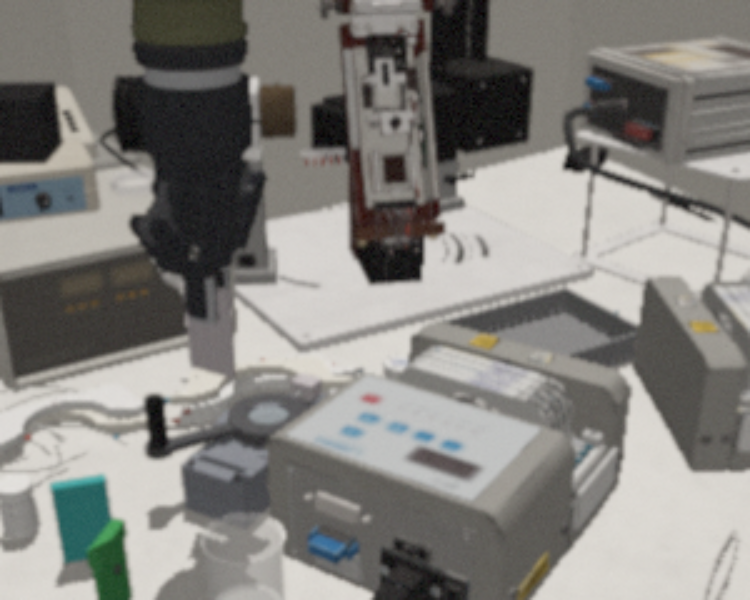

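The plate is out of the slot and held straight at scene crop (212,345), and the post at (155,420) is undisturbed. Carrying the plate to the tray.

```bash
python3 st.py .619 -.266 .345 112.9
```

```text
t 4.17 pos [0.5835 0.1358 0.3423] gap 0.009 F [-0.2 -0.5 -1. ] ang 112.93 tilt [ 6.4e-03  9.0e-04 -1.0e+00] | dp mm [  -2.8 -383.9 -123.8] spin 0.0006
```

```bash
python3 -m handwheel '{"dp":[[0,-15,-4.8],[0,-25,-8],[0,-35,-11.3],[0,-38,-12.3],[0,-38,-12.3],[0,-38,-12.3],[0,-38,-12.3],[0,-38,-12.3],[0,-38,-12.3],[0,-35,-11.3],[0,-28,-9],[0,-18,-6]],"spin":[0,0,0,0,0,0,0,0,0,0,0,0],"claw":[0,0,0,0,0,0,0,0,0,0,0,0]}';python3 -m handwheel '{"dp":[[0,0,0],[0,0,0]],"spin":[0,0],"claw":[0,0]}'; python3 st.py .619 -.266 .223 112.9
python3 - <<'E'
from h import *
c=capture("top");w=capture("wrist");cv2.imwrite("pics/t3.png",np.vstack([cv2.resize(c["color"][100:260,200:500],(800,427))[:300],cv2.resize(w["color"],(400,300)).repeat(1,0) if 0 else np.hstack([cv2.resize(w["color"],(400,300)),np.zeros((300,400,3),np.uint8)])]))
E
```

```text
clock: 5.17
tool_pos: [0.6173, -0.2693, 0.3369]
tool_rot: [-0.311, 1.55, 0.313]
contact_force: [-0.6, -0.3, -0.9]
finger_gap: 0.0093
clock: 5.33
tool_pos: [0.6176, -0.2668, 0.3374]
tool_rot: [-0.311, 1.549, 0.314]
contact_force: [0.2, 1.5, -1.1]
finger_gap: 0.009
t 5.33 pos [ 0.6176 -0.2668  0.3374] gap 0.009 F [ 0.2  1.5 -1.1] ang 112.85 tilt [-0.0018  0.0016 -1.    ] | dp mm [114.4  -0.    1.8] spin -0.0009
```

View pics/t3.png

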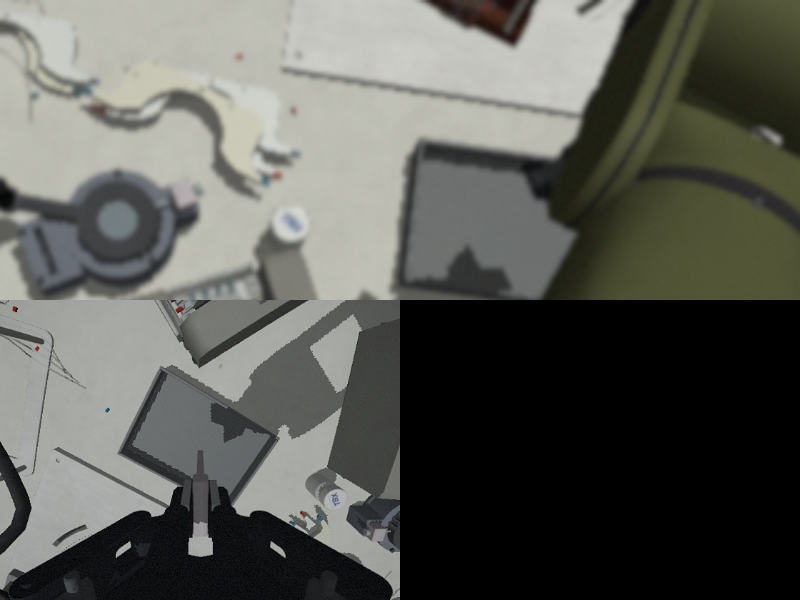

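The plate hangs vertically above the tray's middle, at wrist inset (200,480), and the vial stands undisturbed. Lowering it.

```bash
python3 -m handwheel '{"dp":[[15,0,0],[25,0,0],[25,0,0],[20,0,0],[12,0,0],[6,0,0],[2,0,0],[0,0,0]],"spin":[0,0,0,0,0,0,0,0],"claw":[0,0,0,0,0,0,0,0]}'; python3 st.py .619 -.266 .223 112.9;python3 -m handwheel '{"dp":[[1.5,0,0],[1.5,0,0],[1,0,0],[0,0,0]],"spin":[0,0,0,0],"claw":[0,0,0,0]}'; python3 st.py .619 -.266 .223 112.9
```

```text
clock: 6.1
tool_pos: [0.6181, -0.266, 0.2339]
tool_rot: [-0.315, 1.548, 0.314]
contact_force: [-0.1, 0.6, -1.2]
finger_gap: 0.0097
t 6.1 pos [ 0.6181 -0.266   0.2339] gap 0.0097 F [-0.1  0.6 -1.2] ang 112.97 tilt [ 3.e-04 -2.e-04 -1.e+00] | dp mm [10.9 -0.3  0.8] spin 0.0012
clock: 6.43
tool_pos: [0.618, -0.2665, 0.2304]
tool_rot: [-0.314, 1.547, 0.313]
contact_force: [0.2, -0.3, -0.2]
finger_gap: 0.0086
t 6.43 pos [ 0.618  -0.2665  0.2304] gap 0.0086 F [ 0.2 -0.3 -0.2] ang 112.92 tilt [ 9.e-04 -5.e-04 -1.e+00] | dp mm [7.4 0.1 1.1] spin 0.0004
```

```bash
python3 -m handwheel '{"dp":[[1.5,0,0],[1.5,0,0],[1,0,0],[0,0,0]],"spin":[0,0,0,0],"claw":[0,0,0,0]}'; python3 -m handwheel '{"dp":[[1,0,0],[1,0,0],[0,0,0]],"spin":[0,0,0],"claw":[0,0,0]}'; python3 st.py .619 -.266 .223 112.9
```

```text
clock: 6.77
tool_pos: [0.6177, -0.2663, 0.2253]
tool_rot: [-0.314, 1.548, 0.314]
contact_force: [0.8, 0.3, -1.0]
finger_gap: 0.0093
clock: 7.02
tool_pos: [0.6178, -0.2664, 0.2235]
tool_rot: [-0.314, 1.548, 0.314]
contact_force: [-0.6, 0.6, -1.0]
finger_gap: 0.0096
t 7.02 pos [ 0.6178 -0.2664  0.2235] gap 0.0096 F [-0.6  0.6 -1. ] ang 112.93 tilt [-4.e-04  2.e-04 -1.e+00] | dp mm [ 0.5 -0.1  1.2] spin 0.0005
```

```bash
for i in 1 2 3; do python3 -m handwheel '{"dp":[[0.7,0,0],[0,0,0]],"spin":[0,0],"claw":[0,0]}' | grep -E 'pos|force'; done
```

```text
tool_pos: [0.6179, -0.2664, 0.2231]
contact_force: [0.2, -0.7, -0.3]
tool_pos: [0.6181, -0.2665, 0.2231]
contact_force: [-0.4, 1.2, 3.6]
tool_pos: [0.6182, -0.2666, 0.223]
contact_force: [-2.1, 1.5, 5.7]
```

Contact at TCP z=0.223, as predicted. Releasing gently.

```bash
python3 -m handwheel '{"dp":[[-0.5,0,0],[0,0,0],[0,0,0],[0,0,0],[0,0,0],[0,0,0],[0,0,0],[0,0,0],[0,0,0],[0,0,0]],"spin":[0,0,0,0,0,0,0,0,0,0],"claw":[0,0.11,0.13,0.15,0.18,0.22,0.3,0.4,0.5,0.5]}' 20
python3 - <<'E'
from h import *
w=capture("wrist");cv2.imwrite("pics/w4.png",w["color"])
E
```

```text
clock: 8.35
tool_pos: [0.6179, -0.2664, 0.2221]
tool_rot: [-0.314, 1.548, 0.314]
contact_force: [-0.0, -0.3, 0.1]
finger_gap: 0.0428
```

View pics/w4.png

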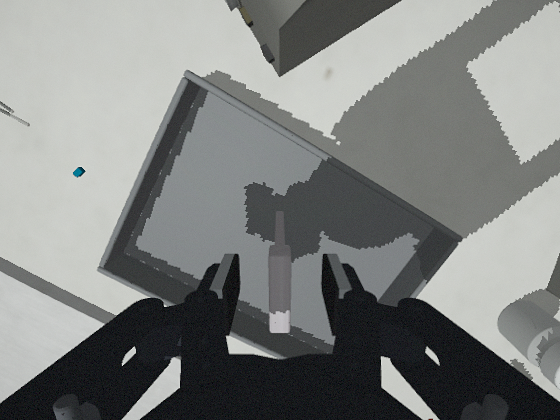

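The plate stands on its own in the tray at (280,290), with both fingers clear of it. Lifting off, then turning the jaws tangential to the post.

```bash
python3 -m handwheel '{"dp":[[-6,0,0],[-12,0,0],[-25,0,0],[-35,0,0],[-30,0,0],[-12,0,0],[0,0,0],[0,0,0],[0,0,0],[0,0,0],[0,0,0],[0,0,0]],"spin":[0,0,0,0,0,0.12,0.12,0.12,0.12,0.12,0.12,0.12],"claw":[0.5,0.5,0.5,0.5,0.5,0.5,0.5,0.5,0.5,0.5,0.5,0.5]}'; python3 -m handwheel '{"dp":[[0,0,0],[0,0,0],[0,0,0],[0,0,0],[0,0,0],[0,0,0],[0,0,0],[0,0,0],[0,0,0],[0,0,0],[0,0,0],[0,0,0]],"spin":[0.12,0.12,0.12,0.12,0.12,0.12,0.12,0.12,0.12,0.12,0.1,0],"claw":[0.5,0.5,0.5,0.5,0.5,0.5,0.5,0.5,0.5,0.5,0.5,0.5]}'; python3 st.py .624 .1685 .34 -9.7
```

```text
clock: 9.4
tool_pos: [0.6179, -0.2664, 0.3439]
tool_rot: [0.349, 1.541, -0.35]
contact_force: [-0.1, 0.5, -1.1]
finger_gap: 0.0427
clock: 10.4
tool_pos: [0.6179, -0.2664, 0.3437]
tool_rot: [1.334, 1.122, -1.333]
contact_force: [-0.4, 0.3, 0.4]
finger_gap: 0.0428
t 10.4 pos [ 0.6179 -0.2664  0.3437] gap 0.0428 F [-0.4  0.3  0.4] ang -9.77 tilt [ 1.5e-03 -8.0e-04 -1.0e+00] | dp mm [   3.4  -67.8 -429.6] spin -0.0012
```

```bash
python3 -m handwheel '{"dp":[[0,-5.6,-36],[0,-5.6,-36],[0,-5.6,-36],[0,-5.6,-36],[0,-5.6,-36],[0,-5.6,-36],[0,-5.6,-36],[0,-5.6,-36],[0,-5.6,-36],[0,-5.6,-36],[0,-5.6,-36],[0,-5.6,-33]],"spin":[0,0,0,0,0,0,0,0,0,0,0,0],"claw":[0.5,0.5,0.5,0.5,0.5,0.5,0.5,0.5,0.5,0.5,0.5,0.5]}';python3 -m handwheel '{"dp":[[0,0,0],[0,0,0]],"spin":[0,0],"claw":[0.5,0.5]}'; python3 st.py .624 .1685 .24 -9.7
python3 - <<'E'
from m import *
q=best.x
w=capture("wrist");pickle.dump(w,open("w5.pkl","wb"));cv2.imwrite("pics/w5.png",w["color"])
print("pred post top",proj(w,ph(.099)(q)),"glass",proj(w,hp(q,0,0,.057)))
E
```

```text
clock: 11.4
tool_pos: [0.6235, 0.1699, 0.3435]
tool_rot: [1.331, 1.126, -1.329]
contact_force: [-0.2, 0.3, 0.3]
finger_gap: 0.0428
clock: 11.57
tool_pos: [0.6236, 0.1695, 0.3431]
tool_rot: [1.329, 1.126, -1.328]
contact_force: [-0.6, -0.2, 1.3]
finger_gap: 0.0426
t 11.57 pos [0.6236 0.1695 0.3431] gap 0.0426 F [-0.6 -0.2  1.3] ang -9.38 tilt [ 1.e-03 -1.e-04 -1.e+00] | dp mm [103.1   0.5   0.9] spin 0.0057
pred post top [281.05904513 227.08191548] glass [280.50869152 304.40096648]
```

View pics/w5.png

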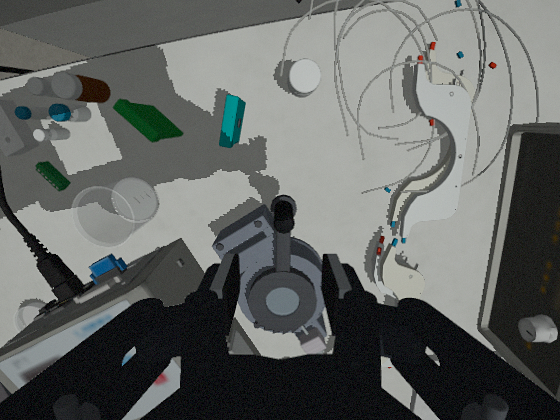

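Wrist view: the post top is at about (283,228), predicted (281,227), and centred between the jaws. The glass is at (282,301) and the way down is free.

```bash
python3 -m handwheel '{"dp":[[20,0,0],[25,0,0],[25,0,0],[20,0,0],[10,0,0],[1,0,0],[0,0,0],[0,0,0]],"spin":[0,0,0,0,0,0,0,0],"claw":[0.5,0.5,0.5,0.5,0.5,0.5,0.4,0.35]}' 40;python3 st.py .624 .1685 .24 -9.7;  python3 -m handwheel '{"dp":[[0,0,0],[0,0,0],[0,0,0],[0,0,0],[0,0,0],[0,0,0],[0,0,0]],"spin":[0,0,0,0,0,0,0],"claw":[0.3,0.2,0.1,0,0,0,0]}'; python3 st.py .624 .1685 .24 -9.7
```

```text
clock: 12.28
tool_pos: [0.6246, 0.1673, 0.243]
tool_rot: [1.335, 1.123, -1.331]
contact_force: [-0.1, -0.3, 0.2]
finger_gap: 0.0298
t 12.28 pos [0.6246 0.1673 0.243 ] gap 0.0298 F [-0.1 -0.3  0.2] ang -9.71 tilt [ 2.7e-03  4.0e-04 -1.0e+00] | dp mm [ 3.  -0.8 -1. ] spin -0.0002
clock: 12.87
tool_pos: [0.6245, 0.168, 0.2431]
tool_rot: [1.334, 1.123, -1.33]
contact_force: [-0.3, -0.4, 6.2]
finger_gap: 0.0156
t 12.87 pos [0.6245 0.168  0.2431] gap 0.0156 F [-0.3 -0.4  6.2] ang -9.67 tilt [ 3.2e-03  3.0e-04 -1.0e+00] | dp mm [ 3.1 -0.6 -0.4] spin 0.0005
```

```bash
cat > lv.py <<'E'
from m import *
s=sense();q=best.x;p=s["tool_pos"][:2]-q[:2];R=Ro.from_rotvec(s["tool_rot"]).as_matrix()
a=np.arctan2(p[1],p[0]);F=np.array(s["contact_force"])
print("t",round(float(s["clock"]),2),"val",round(a-q[2]-.873,3),"R",np.round(np.hypot(*p),4),"z",round(float(s["tool_pos"][2]),4),"jaw-ang-val",round(np.arctan2(R[1,1],R[0,1])+np.pi/2-q[2]-.873,3),"Ftan(resist)",round(-F[:2]@[-np.sin(a),np.cos(a)],1),"Frad",round(F[:2]@[np.cos(a),np.sin(a)],1),"Fz",round(F[2],1),"gap",round(float(s["finger_gap"]),4),"Tz",round(float(s["wrist_torque"][2]),2))
E
python3 lv.py
python3 -m handwheel '{"dp":[[0,-2.85,0.04],[0,-4.75,0.12],[0,-4.75,0.12],[0,-4.75,0.12],[0,-2.85,0.04],[0,0,0]],"spin":[-0.03,-0.05,-0.05,-0.05,-0.03,0],"claw":[0,0,0,0,0,0]}'>/dev/null; python3 lv.py
for i in 1 2 3 ; do python3 -m handwheel '{"dp":[[0,-1.9,0.02],[0,0,0]],"spin":[-0.02,0],"claw":[0,0]}' >/dev/null; python3 lv.py; done
```

```text
t 12.87 val 0.127 R 0.0945 z 0.2431 jaw-ang-val 0.134 Ftan(resist) -0.2 Frad -0.4 Fz 6.2 gap 0.0156 Tz -0.04
t 13.37 val 0.34 R 0.0943 z 0.243 jaw-ang-val 0.344 Ftan(resist) 1.9 Frad -0.3 Fz 7.1 gap 0.0153 Tz -0.02
t 13.53 val 0.355 R 0.0943 z 0.2431 jaw-ang-val 0.363 Ftan(resist) 3.2 Frad -0.7 Fz 5.9 gap 0.0154 Tz -0.0
t 13.7 val 0.374 R 0.0943 z 0.2431 jaw-ang-val 0.383 Ftan(resist) 4.5 Frad -0.3 Fz 5.4 gap 0.0153 Tz -0.09
t 13.87 val 0.392 R 0.0942 z 0.2431 jaw-ang-val 0.403 Ftan(resist) 5.3 Frad -1.4 Fz 4.4 gap 0.0154 Tz -0.16
```

Tracking is clean, with the force climbing on the first tooth.

```bash
for i in 1 2 3 4 5; do python3 -m handwheel '{"dp":[[0,-1.43,0.01],[0,0,0]],"spin":[-0.015,0],"claw":[0,0]}' >/dev/null; python3 lv.py; done
```

```text
t 14.03 val 0.405 R 0.0942 z 0.2431 jaw-ang-val 0.418 Ftan(resist) 7.4 Frad 0.1 Fz 4.2 gap 0.0153 Tz -0.25
t 14.2 val 0.419 R 0.0941 z 0.2431 jaw-ang-val 0.433 Ftan(resist) 7.4 Frad -0.7 Fz 3.1 gap 0.0155 Tz -0.26
t 14.37 val 0.442 R 0.0941 z 0.2431 jaw-ang-val 0.449 Ftan(resist) 0.9 Frad -1.8 Fz 9.4 gap 0.0155 Tz 0.04
t 14.53 val 0.459 R 0.0942 z 0.2431 jaw-ang-val 0.464 Ftan(resist) 0.7 Frad -1.7 Fz 9.1 gap 0.0154 Tz 0.05
t 14.7 val 0.475 R 0.0941 z 0.2431 jaw-ang-val 0.479 Ftan(resist) 0.2 Frad -2.1 Fz 8.5 gap 0.0155 Tz 0.08
```

First click seen at 0.42–0.44, matching the stated 0.42. On to the second.

```bash
python3 -m handwheel '{"dp":[[0,-2.85,0.04],[0,-3.8,0.08],[0,-3.8,0.08],[0,-3.8,0.08],[0,-1.9,0.02],[0,0,0]],"spin":[-0.03,-0.04,-0.04,-0.04,-0.02,0],"claw":[0,0,0,0,0,0]}'>/dev/null; python3 lv.py
for i in 1 2 3 4 5; do python3 -m handwheel '{"dp":[[0,-1.9,0.02],[0,0,0]],"spin":[-0.02,0],"claw":[0,0]}' >/dev/null; python3 lv.py; done
```

```text
t 15.2 val 0.64 R 0.094 z 0.243 jaw-ang-val 0.648 Ftan(resist) 6.3 Frad -2.7 Fz 4.6 gap 0.0158 Tz -0.14
t 15.37 val 0.657 R 0.094 z 0.2431 jaw-ang-val 0.668 Ftan(resist) 6.8 Frad -2.4 Fz 3.3 gap 0.0152 Tz -0.2
t 15.53 val 0.675 R 0.0939 z 0.2431 jaw-ang-val 0.688 Ftan(resist) 7.3 Frad -2.1 Fz 1.8 gap 0.0154 Tz -0.23
t 15.7 val 0.704 R 0.0938 z 0.2431 jaw-ang-val 0.709 Ftan(resist) 0.9 Frad -3.5 Fz 8.6 gap 0.0154 Tz 0.03
t 15.87 val 0.726 R 0.0939 z 0.243 jaw-ang-val 0.729 Ftan(resist) 0.0 Frad -3.5 Fz 8.4 gap 0.0152 Tz 0.03
t 16.03 val 0.747 R 0.0938 z 0.243 jaw-ang-val 0.749 Ftan(resist) -0.2 Frad -2.8 Fz 7.2 gap 0.0157 Tz 0.04
```

Second click at about 0.68–0.70. Now the third.

```bash
python3 -m handwheel '{"dp":[[0,-2.85,0.02],[0,-3.8,0.06],[0,-3.8,0.06],[0,-3.8,0.06],[0,-0.95,0],[0,0,0]],"spin":[-0.03,-0.04,-0.04,-0.04,-0.01,0],"claw":[0,0,0,0,0,0]}'>/dev/null; python3 lv.py
for i in 1 2 3 4; do python3 -m handwheel '{"dp":[[0,-1.9,0.02],[0,0,0]],"spin":[-0.02,0],"claw":[0,0]}' >/dev/null; python3 lv.py; done
```

```text
t 16.53 val 0.904 R 0.0934 z 0.2436 jaw-ang-val 0.909 Ftan(resist) -0.6 Frad -4.6 Fz 12.5 gap 0.0152 Tz -0.04
t 16.7 val 0.921 R 0.0934 z 0.2436 jaw-ang-val 0.928 Ftan(resist) 3.6 Frad -5.7 Fz 5.8 gap 0.0154 Tz -0.16
t 16.87 val 0.938 R 0.0933 z 0.2437 jaw-ang-val 0.948 Ftan(resist) 5.0 Frad -5.5 Fz 6.2 gap 0.0154 Tz -0.15
t 17.03 val 0.959 R 0.0932 z 0.2437 jaw-ang-val 0.968 Ftan(resist) -0.6 Frad -6.0 Fz 10.1 gap 0.0155 Tz -0.13
t 17.2 val 0.986 R 0.0932 z 0.2437 jaw-ang-val 0.989 Ftan(resist) -0.3 Frad -6.0 Fz 8.4 gap 0.0152 Tz 0.03
```

Third click at 0.94–0.96. Moving a little further so it is fully home, well short of 1.20.

```bash
for i in 1 2 3; do python3 -m handwheel '{"dp":[[0,-1.7,0.15],[0,0,0]],"spin":[-0.018,0],"claw":[0,0]}' >/dev/null; python3 lv.py; done; python3 -m handwheel '{"dp":[[0,0,0],[0,0,0],[0,0,0]],"spin":[0,0,0],"claw":[0,0,0]}' >/dev/null; python3 lv.py
python3 - <<'E'
from h import *
t=capture("top");s=capture("scene");w=capture("wrist")
a=cv2.resize(t["color"][130:270,130:330],(400,280),interpolation=cv2.INTER_CUBIC);b=cv2.resize(s["color"][150:320,110:400],(400,235),interpolation=cv2.INTER_CUBIC)
im=np.zeros((600,800,3),np.uint8);im[:280,:400]=a;im[:235,400:]=b;im[290:590,:400]=cv2.resize(w["color"],(400,300));im[290:570,400:]=cv2.resize(t["color"][100:240,330:480],(400,280))
cv2.imwrite("pics/f.png",im)
E
```

```text
t 17.37 val 1.004 R 0.0931 z 0.2437 jaw-ang-val 1.007 Ftan(resist) -0.8 Frad -6.0 Fz 8.5 gap 0.0152 Tz -0.02
t 17.53 val 1.022 R 0.093 z 0.2437 jaw-ang-val 1.025 Ftan(resist) -0.1 Frad -6.3 Fz 9.0 gap 0.015 Tz -0.02
t 17.7 val 1.04 R 0.093 z 0.2437 jaw-ang-val 1.043 Ftan(resist) -0.7 Frad -5.0 Fz 9.2 gap 0.0154 Tz 0.0
t 17.95 val 1.04 R 0.093 z 0.2437 jaw-ang-val 1.042 Ftan(resist) -0.2 Frad -5.4 Fz 9.1 gap 0.0152 Tz 0.03
```

View pics/f.png

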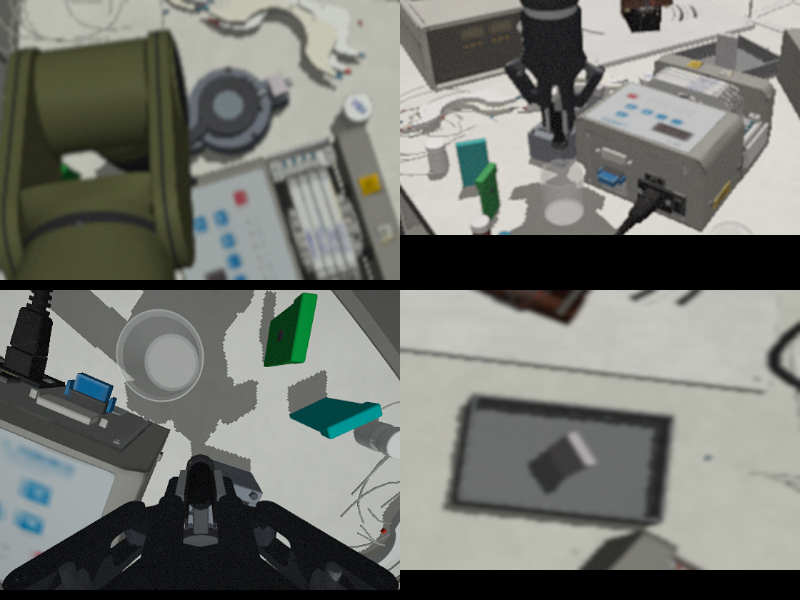

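The final view shows the post held between the fingers (wrist inset, 200,490), the beaker and vial standing, and the plate upright in the tray (560,450). Resistance is about 0 N at 1.04, so the third click is home. Handing in.

```bash
python3 -c "
from station import job_done;print(job_done())"; python3 lv.py
```

```text
the job is handed in; nothing more can be done
None
the job is handed in; nothing more can be done
```

I lifted the metal lock plate out of its slot and stood it upright in the open grey tray. It touched down under about 6 N before I opened the fingers. Then I took the lever by its post, swung it through three clicks, and handed in at about 18 s still gripping it.

**Clicks:** the force dropped at my measured lever angles of about 0.43, 0.69 and 0.95; the stated tops are 0.42, 0.68 and 0.94. The lever ended at about 1.04, past the third home point (0.99) and well short of the fourth tooth (1.20), with almost no resistance at the post.

**Last pictures:** the plate was still standing in the tray, and the beaker and wide vial looked undisturbed. The jaws were 15 mm open on the 16 mm post.

**Small disagreements:**
- The measured radius fell from 94.5 to 93 mm over the swing, against 95 mm given. That points to an error of 1–2 mm in my head position and left a steady sideways force of about 5 N.
- Just before the third click, the tool height rose 0.6 mm and the force briefly read about 0 N instead of climbing. The click itself came where expected.
- A reading after hand-in was refused, so the final second is unchecked.

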